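# Demould cast blocks and make up a balanced carrier pan

## Task

Take the rubber bung that was left in the scale pan out and stand it on the desk. Lift every yellow cast block out of the blue mould and seat each one flat and square, foot down, in a pocket of its own in the aluminium pan of the sprung scale. Lay as many ring weights flat in the pan's front trough as it takes for the loaded pan to come to rest with its red pointer in the green band; leave the others lying flat on the desk. Leave the glass stopper alone.

Things in the scene. Friction and masses are not known exactly. Their poses are not given: they have to be found in the camera images.
- casting_0_mid (a point): Yellow cast block (two to four are present, in the mould's cavities; the absent are None). Flat foot 44 (its x) x 32 (its y) x 12 mm, with an upright gripping lug on the foot's centre, 12 (x) x 24 (y) mm and 20 mm tall; 32 mm tall in all. The point is at its centre, 16 mm above its underside; z is up. It fits a pocket either way round in x. 0.096 to 0.12 kg.
- casting_1_mid (a point): Yellow cast block like casting_0.
- casting_2_mid (a point): Yellow cast block like casting_0.
- casting_3_mid (a point): Yellow cast block like casting_0.
- ring_0_mid (a point): Grey nickel-plated ring weight, 47 mm in diameter, 14 mm high, 0.12 kg, lying flat on the desk; its hole is too shallow to use: grasp it by the rim. The point is at its centre, 7 mm above its underside. Each lowers the pan 4.0 mm.
- ring_1_mid (a point): Ring weight like ring_0.
- ring_2_mid (a point): Ring weight like ring_0.
- pocket_0 (a point): Pocket in the back half of the scale's aluminium pan: 48 (x) x 36 (y) mm, 8 mm deep, open on top, made for a cast block's foot with 2 mm to spare on each side. The point is the middle of its floor, 51 mm above the desk while the pan is empty; x and y are the pan's axes (x away from the robot, the four pockets stand in a row along y, 42 mm apart). It moves down with the pan.
- pocket_1 (a point): Pocket like pocket_0, next in the row.
- pocket_2 (a point): Pocket like pocket_0, next in the row.
- pocket_3 (a point): Pocket like pocket_0, next in the row.
- trough (a point): Ballast trough in the front half of the same pan, 65 mm in front of the row of pockets (to -x): a flat floor 58 (x) x 166 (y) mm with a 4 mm lip at the front and ends and the 8 mm wall of the pocket block behind. The point is the middle of its floor, level with the pocket floors; axes as for the pockets. Three rings fit side by side 52 mm apart along y.
- pan (a joint): How far the scale's pan has sunk on its spring, m: 0 empty, 0.030 at the stop, 295 N/m. The red pointer behind the pan, which rides on it against a white index plate, stands in the green band from 0.017 to 0.023. The plate is 20 mm wide, stands 44 mm behind the row of pockets (+x), between the two middle ones, and reaches 110 mm above the desk.
- mould: Blue open mould, fixed to the desk, 128 (x) x 108 (y) mm, 20 mm high, four cavities 12 mm deep in a 2 x 2 pattern (56 mm apart along x, 44 mm along y) that hold the blocks' feet flush with its top, 1.5 mm to spare on each side; only the lugs stand out. Origin at the centre of its underside.
- glass_stopper: Glass stopper standing on its head, 33 mm wide, 40 mm high; a bystander. Origin at the centre of its underside.
- rubber_bung_mid (a point): Brown tapered rubber bung left standing in the trough of the pan: 30 mm across at the foot, 27 mm high, 0.02 kg. The point is at its centre, 13.5 mm above its underside; z is up. The desk is clear for it at about x 0.36, y 0.235.

How it is judged:
By the outcome, as a careful person would: the job done as asked, in the order asked, and still so for the second after the job is handed in, with the robot touching nothing.
Of casting_0, casting_1, casting_2, casting_3 only 2 to 4 are there at a start; the rules pass over those that are not, and their reading is None.
At some moment in a run one of ring_0, ring_1, ring_2 may be knocked a few centimetres aside while the robot is not near it.
Once in a run the grip may slacken for a moment while it holds something.
It also fails if it takes over 208 s, if anything falls off the work surface, if the arm or the gripper's body presses on something with over 40 N, if the wrist force passes 120 N, or if a joint passes its speed limit or range.

## Robot

A 6-joint arm with a two-finger parallel gripper is mounted at the origin on a cart in front of the work surface, level with it; the furniture and walls round the work are solid. World frame = base frame: x ahead of the robot, y to its left, z up, the work surface at z = 0. Lengths are in m, angles in degrees, forces in N, time in s.
With the tool pointing down it reaches from about 0.375 to 0.75 m from the base axis. Payload 9 kg.
Tool frame: the origin (TCP) lies where the fingers leave the gripper's body, on its centre line; the fingertips stand 73 mm ahead of it and the grasp point (between the pads) lies 54 mm ahead of it (robot.tip_reach is the distance from the TCP to the fingertips, in m); z points along the fingers, y is the line along which they close (so a half turn about z gives the same grasp; the last joint's range is limited). The gripper opens to 85 mm and grips with 20 to 120 N. Pads are 22 mm wide; open, the fingers measure 114 mm over their backs; the gripper's body (76 mm by 85 mm) begins 54 mm behind the grasp point. The pads swing forward as they close: fully open they stand 13 mm farther back than shut.
Start: joints at [63.73, 5.964, 5.575, 89.605, 0, 77.527], TCP at [0.143, 0.583, 0.304] pointing down, gripper open.
Joint ranges: [-171.21, 171.21], [-48.23, 106.86], [-62.78, 66.21], [-105.2, 120.99], [-86.42, 89.51], [-180, 180]. Speed limits (degrees/s): [127.2, 127.2, 147.25, 180, 180, 180].

## Interface

Orientations are given as [roll, pitch, yaw] about the fixed x, y, z axes, in that order (R = Rz(yaw) Ry(pitch) Rx(roll)).
In Python, from plant import robot gives the robot as it stands. Calls block until the motion is done:
- robot.move_pose(position, orientation): joint-space move of the TCP to a pose.
- robot.line_to(position, vel=0.15, rotation=None, guard=None): straight line of the TCP; rotation=None keeps the orientation; vel is the mean speed in m/s. With guard (N) it stops when the force on the tool has changed by that much, and returns True; else False.
- robot.goto_joints(angles): joint-space move.
- robot.set_gripper(opening): finger opening in m; the grip force is fixed at half the most; returns when the fingers have stopped.
- robot.pause(seconds).
- robot.ik(position, orientation): joint angles nearest the present ones, or None.
- robot.observe(): the state.
- robot.grab_frame(name): name is "scene" or "top"; returns the picture (420x560x3 uint8, blue, green, red); there is no depth.
- robot.get_calibration(name): a dict with "vertical_fov" (degrees; the focal length in pixels is half the picture's height over the tangent of half this angle, whatever the lens; pixels are square), "cx", "cy" (the principal point, pixels), "k1" (the pictures are not rectified: a ray, as slopes to the right and down, at radius r is drawn at 1 + k1 r^2 times it, then the intrinsics apply), "rvec" (rotation vector, rad) and "tvec" (3), from world to camera coordinates, as OpenCV has them. Camera axes: x right, y down, z forward; pixel columns grow to the right and rows downward; lengths in m; the calibration is good to about 2 mm. A picture is of the moment at which its call begins. get_calibration takes no time and is no camera call.
A pose or a line that the arm cannot do raises robot.IKError and nothing moves.
- robot.job_done(): hands the job in; it is judged then, once.
The state is a dict: "time": time; "q": joint angles; "qvel": joint speeds; "joint_torque": joint torques, N m; "tool_pos": TCP position; "tcp_rot": TCP orientation; "ft_force": force on the tool from outside, world axes, zero at the start; "torque": the same for the moment, N m; "gripper_width": finger opening in m; "gripper_force": force on a finger pad.
Only numpy, scipy, OpenCV 4.12 (cv2) and the standard library are available. Lean on these libraries where they do the work, as an engineer would, in place of code of your own. Each camera call takes 0.05 s, during which the arm holds its last target. There are 200 camera calls.

## Working session

There is one attempt and no reset: what is moved stays moved. The work goes in short steps, each a Python script; the robot and the scene stay as the last script left them, time stands still between calls to the robot, and variables do not carry over. Pictures are saved under pics/ and viewed, at most 14 in all, crops included, and the job is handed in when it is done.

```bash
ls; mkdir -p pics; python3 - <<'E'
from plant import robot
import cv2
for n in("scene","top"):
    cv2.imwrite(f"pics/{n}0.png",robot.grab_frame(n)); print(robot.get_calibration(n))
o=robot.observe(); print(o)
E
```

```text
pics
{'vertical_fov': 51.57351382197102, 'cx': 278.2053437834916, 'cy': 208.9457275545242, 'k1': -0.09532949901508973, 'rvec': array([ 0.60528606, -2.76622065,  0.94804681]), 'tvec': array([0.54444791, 0.09804062, 0.86165981])}
{'vertical_fov': 46.633224727971495, 'cx': 278.0878892061391, 'cy': 210.08282204620502, 'k1': 0.015268334781692108, 'rvec': array([ 2.16641553, -2.12247692,  0.20962396]), 'tvec': array([0.14988193, 0.52897709, 0.83893402])}
{'time': 0.1, 'q': array([ 6.37285100e+01,  5.99626899e+00,  5.53153558e+00,  8.96049022e+01,
       -3.12064938e-04,  7.75268521e+01]), 'qvel': array([-0.06220028, -0.0443276 , -0.00968616,  0.06058089,  0.08764281,
        0.02577018]), 'joint_torque': array([ 5.60142726e-03, -5.58212256e+01,  5.04718173e+01,  1.32690321e-02,
       -3.31155243e-04,  1.84082415e-05]), 'tool_pos': array([0.14299624, 0.5824895 , 0.30318928]), 'tcp_rot': array([-1.79931941e+02, -1.47353356e-02,  1.66201649e+02]), 'ft_force': array([-0.453895  , -0.2288441 , -0.36417823]), 'torque': array([ 0.00650284,  0.01354207, -0.03605122]), 'gripper_force': 0.0, 'gripper_width': 0.08542661207693839}
```

View pics/scene0.png

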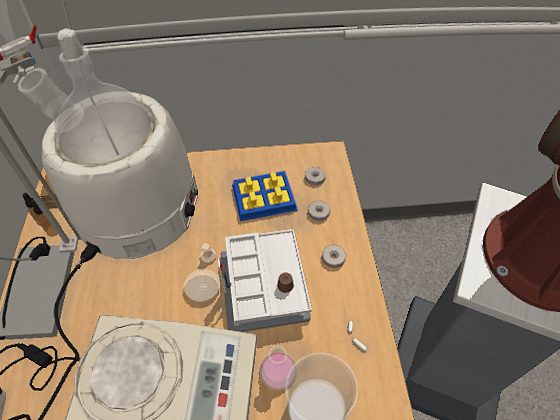

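View pics/top0.png

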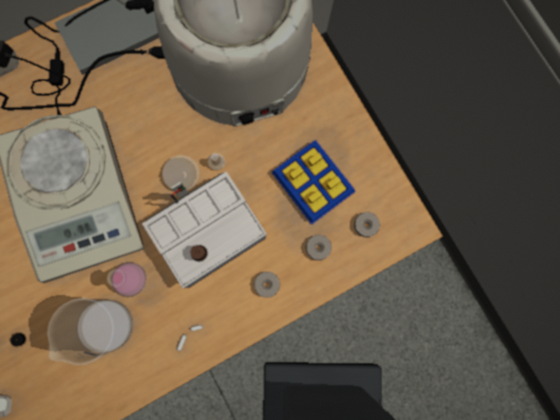

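The scene shows the blue mould with four yellow blocks (265,195), three rings to its right (315,175), (319,210), (333,256), the pan (265,280) and the bung in it (285,282). In the top view the mould is at (313,181), the pan at (205,228) and the bung at (199,253).

```bash
cat > h.py <<'E'
import numpy as np, cv2
from plant import robot
def cal(n):
    c=robot.get_calibration(n); f=210/np.tan(np.radians(c["vertical_fov"]/2))
    K=np.array([[f,0,c["cx"]],[0,f,c["cy"]],[0,0,1.]]); return K,np.array([c["k1"],0,0,0,0.]),np.array(c["rvec"]),np.array(c["tvec"])
def ground(n,px,z):
    "pixels -> world xy on the plane at height z"
    K,d,r,t=cal(n); R=cv2.Rodrigues(r)[0]
    u=cv2.undistortPoints(np.array(px,float).reshape(-1,1,2),K,d)[:,0]
    D=np.c_[u,np.ones(len(u))]@R; C=-R.T@t
    return (C+D*((z-C[2])/D[:,2])[:,None])[:,:2]
def proj(n,P):
    K,d,r,t=cal(n); return cv2.projectPoints(np.array(P,float).reshape(-1,3),r,t,K,d)[0][:,0]
E
python3 - <<'E'
from h import *
for n in("scene","top"):
    K,d,r,t=cal(n); print(n,(-cv2.Rodrigues(r)[0].T@t).round(3))
t=cv2.imread("pics/top0.png"); s=cv2.imread("pics/scene0.png")
U=lambda a,k,w,h:cv2.resize(a,(w,h),interpolation=cv2.INTER_CUBIC)
cv2.imwrite("pics/ctop.png",U(t[140:300,140:390][:, :],0,800,512))
cv2.imwrite("pics/cscene.png",U(s[160:335,200:360],0,548,600))
for n,im in(("top",t),("scene",s)):
    hsv=cv2.cvtColor(im,cv2.COLOR_BGR2HSV)
    m=cv2.inRange(hsv,(22,140,60),(35,255,255))
    k,l,st,c=cv2.connectedComponentsWithStats(m)
    print(n,"yellow",[(c[i].round(1).tolist(),st[i,4]) for i in range(1,k) if st[i,4]>20])
    b=cv2.inRange(hsv,(105,120,40),(130,255,255))|m
    b=cv2.morphologyEx(b,cv2.MORPH_CLOSE,np.ones((5,5)))
    cs=max(cv2.findContours(b,0,1)[0],key=cv2.contourArea); print("mould",cv2.minAreaRect(cs))
    print(cv2.approxPolyDP(cs,5,True)[:,0].tolist())
E
```

```text
scene [0.291 0.636 0.747]
top [0.377 0.182 0.912]
top yellow [([314.4, 161.0], np.int32(355)), ([295.8, 174.5], np.int32(366)), ([332.6, 184.0], np.int32(359)), ([314.0, 197.8], np.int32(369))]
mould ((312.95123291015625, 181.0609588623047), (65.1875228881836, 54.54389190673828), 52.69605255126953)
[[315, 141], [273, 171], [310, 222], [353, 191]]
scene yellow [([275.7, 188.9], np.int32(481)), ([250.8, 193.7], np.int32(481))]
mould ((263.7859802246094, 194.88729858398438), (41.84858322143555, 58.69376754760742), 79.11447143554688)
[[283, 171], [234, 180], [240, 220], [296, 210]]
```

View pics/ctop.png

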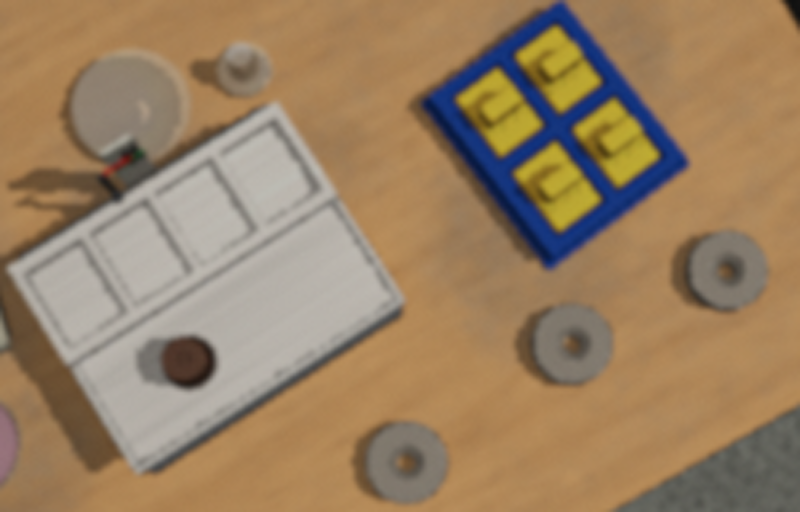

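View pics/cscene.png

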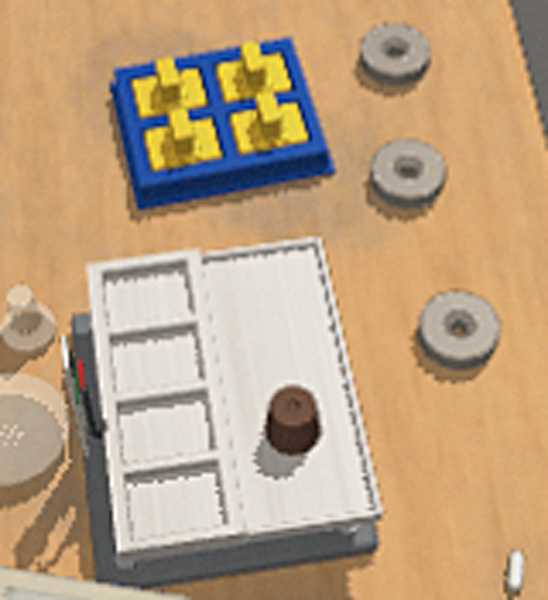

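The top crop shows four pockets in the back half of the pan, from (76,294) to (270,172), the bung at (188,360), and one block upright in each mould cavity. The scene crop shows the same, with the pointer high in its dark index slot at (80,375).

```bash
python3 - <<'E'
from h import *
def R(a):
    (c,s,an)=cv2.minAreaRect((np.array(a)*1000).astype(np.float32)); return np.round(c,1),np.round(s,1),round(an,2)
un=lambda p,o,k:(np.array(p,float)+.5)/k-.5+np.array(o)
topq=[[(27,275),(80,242),(125,313),(72,348)],[(222,157),(275,122),(318,188),(265,222)]]
scq=[[(103,268),(190,260),(200,323),(110,333)],[(122,475),(213,462),(228,533),(132,545)]]
for n,q,o,k in(("top",topq,(140,140),3.2),("scene",scq,(200,160),3.427)):
    for a in q: print(n,"pocket",R(ground(n,un(a,o,k),.0585)))
    im=cv2.imread(f"pics/{n}0.png"); hsv=cv2.cvtColor(im,cv2.COLOR_BGR2HSV)
    m=cv2.inRange(hsv,(0,0,115 if n=="top" else 150),(180,45,255)); x0,x1,y0,y1=(135,275,165,295) if n=="top" else (215,315,222,328)
    mm=np.zeros_like(m); mm[y0:y1,x0:x1]=m[y0:y1,x0:x1]; mm=cv2.morphologyEx(cv2.morphologyEx(mm,cv2.MORPH_OPEN,np.ones((4,4))),cv2.MORPH_CLOSE,np.ones((7,7)))
    cv2.imwrite(f"pics/m{n}.png",mm)
    c=max(cv2.findContours(mm,0,1)[0],key=cv2.contourArea)[:,0]
    print(n,"pan",R(ground(n,c,.0575)), ground(n,cv2.approxPolyDP(c[:,None],5,True)[:,0],.0575).round(3).tolist())
    y=cv2.inRange(hsv,(22,100,40),(35,255,255)); b=cv2.inRange(hsv,(105,120,40),(130,255,255))|y
    b=cv2.morphologyEx(b,cv2.MORPH_CLOSE,np.ones((5,5)))
    c=max(cv2.findContours(b,0,1)[0],key=cv2.contourArea)[:,0]; print(n,"mould",R(ground(n,c,.02)),ground(n,cv2.approxPolyDP(c[:,None],5,True)[:,0],.02).round(3).tolist())
    if n=="top":
        kk,l,st,ce=cv2.connectedComponentsWithStats(cv2.inRange(hsv,(22,140,60),(35,255,255)))
        print("cast foot",[ground(n,ce[i],.022).round(4).tolist() for i in range(1,kk) if st[i,4]>100])
    br=cv2.inRange(hsv,(0,60,0),(18,255,80)); s=np.zeros_like(br); s[y0:y1,x0:x1]=br[y0:y1,x0:x1]
    M=cv2.moments(s,True); p=(M["m10"]/M["m00"],M["m01"]/M["m00"]); print(n,"bung",p,M["m00"],ground(n,p,.07))
    g=cv2.inRange(hsv,(0,0,60),(180,60,175 if n=="scene" else 140)); kk,l,st,ce=cv2.connectedComponentsWithStats(cv2.morphologyEx(g,cv2.MORPH_OPEN,np.ones((3,3))))
    print("rings",[(ce[i].round(1).tolist(),int(st[i,4]),ground(n,ce[i],.012).round(4).tolist()) for i in range(1,kk) if 200<st[i,4]<900])
print(robot.tip_reach)
E
```

```text
top pocket (array([480.1, 361.1]), array([47.7, 33.9]), 34.3)
top pocket (array([551.1, 258. ]), array([44.8, 35.4]), 34.71)
top pan (array([485.9, 288.5]), array([136.4, 173.6]), 34.37) [[0.587, 0.254], [0.495, 0.394], [0.385, 0.322], [0.476, 0.183]]
top mould (array([586.5,  95.8]), array([123.5, 103.8]), 37.97) [[0.665, 0.092], [0.604, 0.171], [0.509, 0.101], [0.569, 0.02]]
cast foot [[[0.625, 0.0932]], [[0.5979, 0.1281]], [[0.5813, 0.0589]], [[0.5541, 0.0936]]]
top bung (187.51569506726457, 240.80269058295963) 223.0 [[0.46383096 0.31657587]]
rings [([542.5, 24.7], 438, [[0.9234, -0.3679]]), ([113.6, 158.7], 411, [[0.6224, 0.4721]]), ([11.7, 152.8], 224, [[0.6285, 0.6612]]), ([64.7, 136.5], 325, [[0.6631, 0.5666]]), ([366.5, 224.0], 428, [[0.5083, -0.0062]]), ([318.2, 247.0], 436, [[0.4633, 0.0843]]), ([266.4, 284.2], 434, [[0.3935, 0.1788]])]
scene pocket (array([551. , 259.4]), array([50.6, 43.2]), 32.01)
scene pocket (array([482. , 365.4]), array([49. , 39.9]), 33.73)
scene pan (array([488.8, 293.8]), array([129. , 174.4]), 34.02) [[0.589, 0.256], [0.494, 0.4], [0.389, 0.331], [0.479, 0.196], [0.544, 0.226], [0.538, 0.241], [0.566, 0.259]]
scene mould (array([589.9, 102.1]), array([122.5, 119.3]), 38.23) [[0.578, 0.021], [0.668, 0.091], [0.602, 0.185], [0.506, 0.112]]
scene bung (282.859375, 285.8359375) 128.0 [[0.44552399 0.31127697]]
rings []
0.0726
```

```bash
cat > ov.py <<'E'
from h import *
def rot(y): y=np.radians(y); return np.array([[np.cos(y),-np.sin(y)],[np.sin(y),np.cos(y)]])
def quads(c,yaw,cs,w,h):
    return [np.array(c)+ (np.array(k)+np.array([[-w,-h],[w,-h],[w,h],[-w,h]])/2)@rot(yaw).T for k in cs]
E
python3 - <<'E'
from ov import *
un=lambda p,o,k:(np.array(p,float)+.5)/k-.5+np.array(o)
print("bung",ground("top",un((188,358),(140,140),3.2),.077),ground("scene",un((294,403),(200,160),3.427),.077))
for n in("top","scene"):
    im=cv2.imread(f"pics/{n}0.png"); hsv=cv2.cvtColor(im,cv2.COLOR_BGR2HSV)
    y=cv2.inRange(hsv,(20,100,40),(36,255,255)); k,l,st,ce=cv2.connectedComponentsWithStats(y)
    if n=="top":
        C=[]
        for i in range(1,k):
            if st[i,4]>100:
                c=cv2.findContours((l==i).astype(np.uint8),0,1)[0][0][:,0]
                r=cv2.minAreaRect((ground(n,c,.02)*1000).astype(np.float32)); C.append(r[0]); print(np.round(r[0],1),np.round(r[1],1),round(r[2],1))
        C=np.array(C); print("mean",C.mean(0),"yaws",[np.degrees(np.arctan2(*(C[a]-C[b])[::-1])) for a,b in((0,1),(2,3),(0,2),(1,3))])
    # overlays
    s=6 if n=="top" else 6; x0,y0,x1,y1=(140,168,272,268) if n=="top" else (218,225,312,322)
    P=cv2.resize(im[y0:y1,x0:x1],None,fx=s,fy=s,interpolation=cv2.INTER_CUBIC)
    for q in quads((.5157,.3100),34.5,[(0,(i-1.5)*.042) for i in range(4)],.048,.036)+quads((.5157,.31),34.5,[(-.065,0)],.058,.166):
        z=.0585 if q is not None and np.linalg.norm(q[0]-q[1])<.05 else .0543
        p=(proj(n,np.c_[q,np.full(4,z)])+.5-np.array([x0,y0]))*s-.5
        cv2.polylines(P,[np.round(p*8).astype(int).reshape(-1,1,2)],True,(0,0,255),1,16,3)
    cv2.imwrite(f"pics/ov_{n}.png",P)
E
```

```text
bung [[0.44515071 0.29608287]] [[0.44685229 0.29746448]]
[625.6  93.8] [45. 33.] 37.6
[598.5 128.4] [45.  32.9] 37.2
[581.6  59.3] [44.7 33.3] 38.7
[554.5  94. ] [44.7 33.1] 38.5
mean [590.04023743  93.86439514] yaws [np.float64(-51.917016205856726), np.float64(-51.97201689262084), np.float64(38.0118487395142), np.float64(38.056540196216304)]
```

View pics/ov_top.png

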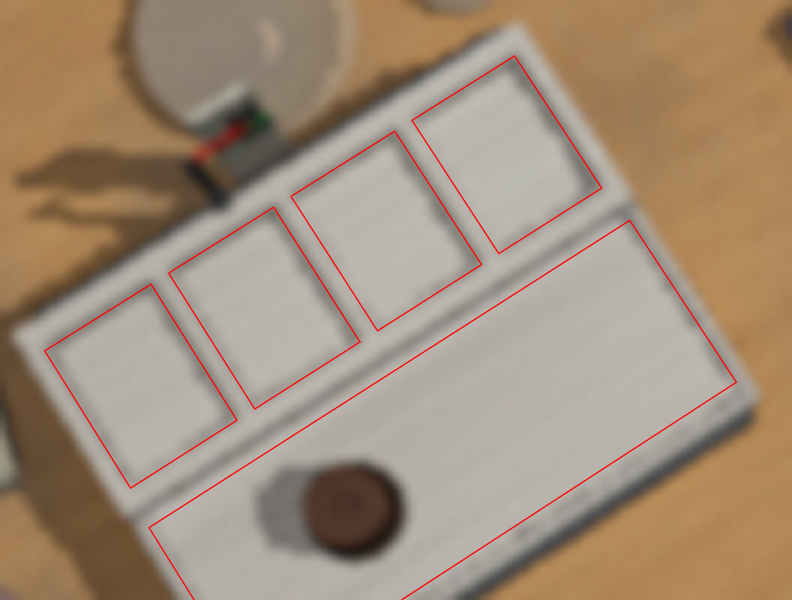

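View pics/ov_scene.png

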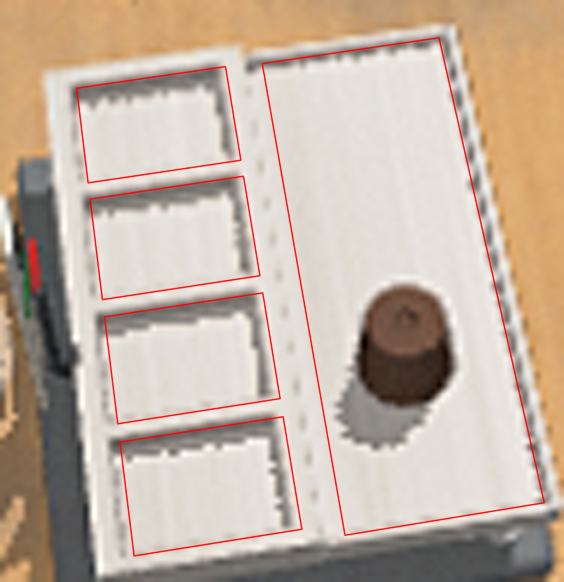

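The top overlay matches the pocket rims to within about 1 px. The scene overlay sits about 0.8 px to the right, so the two cameras agree to about 1 mm. I'll do the bung first. Because the gripper centres it, its position on the desk afterwards will show the camera bias.

```bash
cat > a.py <<'E'
from ov import *
SAFE=.26; TR=robot.tip_reach
def norm(yaw,p):
    "of the two equivalent yaws take the one with the smaller wrist turn"
    best=None
    for y in(yaw,yaw+180):
        y=(y+180)%360-180; q=robot.ik(p,[180,0,y])
        if q is not None and (best is None or abs(q[5])<abs(best[1])): best=(y,q[5])
    return best[0]
def above(xy,yaw,z=SAFE):
    p=[*xy,z]; y=norm(yaw,p); robot.move_pose(p,[180,0,y]); return y
def st(tag=""):
    o=robot.observe(); print(tag,"t%.1f"%o["time"],"tcp",o["tool_pos"].round(4),"w%.4f gf%.1f"%(o["gripper_width"],o["gripper_force"]),"F",o["ft_force"].round(2),flush=True); return o
def fz(n=8):
    v=[]
    for _ in range(n): robot.pause(.03); v.append(robot.observe()["ft_force"])
    return np.mean(v,0)
E
python3 - <<'E'
from a import *
robot.set_gripper(.055)
b=[.446,.2968]
above(b,34.5); st()
robot.line_to([*b,.160]); robot.line_to([*b,.130],vel=.06); st("down")
robot.set_gripper(0.0); st("closed")
robot.line_to([*b,.22]); st("up")
d=[.36,.235]; robot.line_to([*d,.2],vel=.2); st("over")
g=robot.line_to([*d,.0775],vel=.06,guard=6); st(f"low {g}")
robot.set_gripper(.055); o=st("open")
robot.line_to([*d,.2]); 
above([.45,-.05],90)
st()
for n in("top","scene"): cv2.imwrite(f"pics/{n}1.png",robot.grab_frame(n))
E
```

```text
t2.1 tcp [0.4458 0.2973 0.2602] w0.0551 gf0.0 F [0.36 0.58 0.3 ]
down t3.5 tcp [0.4459 0.2968 0.1299] w0.0548 gf0.0 F [-0.07 -0.38 -0.3 ]
closed t3.9 tcp [0.4462 0.2968 0.1303] w0.0243 gf58.5 F [-0.25  0.47  0.68]
up t4.7 tcp [0.4457 0.2967 0.219 ] w0.0237 gf58.5 F [ 0.25  0.25 -0.66]
over t5.3 tcp [0.3604 0.2351 0.1998] w0.0241 gf58.5 F [ 0.09  0.63 -0.32]
low True t7.2 tcp [0.36   0.235  0.0805] w0.0243 gf61.1 F [-0.53 -0.45  4.95]
open t7.6 tcp [0.3592 0.2348 0.0795] w0.0551 gf0.0 F [ 1.01 -0.93 -0.52]
 t9.9 tcp [ 0.4498 -0.0495  0.2595] w0.0546 gf0.0 F [ 0.2  -0.3   0.32]
```

```bash
python3 - <<'E'
from a import *
for n in("top","scene"):
    im=cv2.imread(f"pics/{n}1.png"); hsv=cv2.cvtColor(im,cv2.COLOR_BGR2HSV)
    p=proj(n,[[.36,.235,.0135],[.36,.235,.027]]); x,y=p[0].astype(int)
    m=cv2.inRange(hsv,(0,30,0),(25,255,90)); s=np.zeros_like(m); s[y-22:y+22,x-22:x+22]=m[y-22:y+22,x-22:x+22]
    k,l,stt,ce=cv2.connectedComponentsWithStats(s); i=1+stt[1:,4].argmax()
    print(n,p.round(1).tolist(),ce[i],stt[i],ground(n,ce[i],.0135))
t=cv2.imread("pics/top1.png"); s=cv2.imread("pics/scene1.png")
P=np.hstack([cv2.resize(a,(400,400),interpolation=cv2.INTER_CUBIC) for a in(t[250:300,185:235],s[260:310,300:350])])
cv2.imwrite("pics/b1.png",P)
print([(proj(n,[[.36,.235,.027]])[0]-o)*8 for n,o in(("top",(185,250)),("scene",(300,260)))])
E
```

```text
top [[234.9, 302.3], [234.4, 302.5]] [234.39548023 302.55367232] [228 296  14  15 177] [[0.35958048 0.23583387]]
scene [[340.9, 283.8], [341.7, 280.4]] [338.88181818 288.80909091] [332 281  15  14 110] [[0.3598828  0.24645775]]
[array([395.27841267, 419.70902389]), array([333.22997242, 163.13219439])]
```

View pics/b1.png

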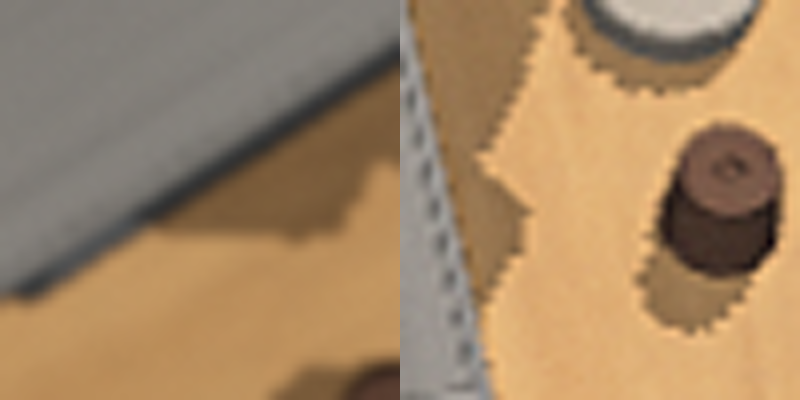

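The bung stands on the desk where the robot put it, and both cameras agree with the robot to about 1 mm. Next is the first block.

```bash
cat >> a.py <<'E'
PAN=np.array([.5163,.3100]); PY=34.5; MY=38.0
CAST=np.array([[.6256,.0938],[.5985,.1284],[.5816,.0593],[.5545,.0940]])
def block(ci,pi,sunk):
    dl={0:0,1:-.002,2:.002,3:0}[pi]
    g=CAST[ci]+rot(MY)@[0,dl]; p=PAN+rot(PY)@[0,(pi-1.5)*.042+dl]
    fl=.051-sunk
    robot.set_gripper(.032)
    y=above(g,MY+90,.2); robot.line_to([*g,.125],vel=.2); hit=robot.line_to([*g,.0955],vel=.05,guard=8)
    if hit: st("HIT"); robot.line_to([*g,.2]); return
    robot.set_gripper(0); o=st(f"grip {ci}"); z0=o["tool_pos"][2]
    robot.line_to([*g,.14],vel=.1); robot.line_to([*g,.24],vel=.3)
    robot.move_pose([*p,.24],[180,0,y-MY+PY]); o=st("over")
    if not .008<o["gripper_width"]<.016: print("LOST"); return
    h=z0-.008                      # tcp above the block's underside
    robot.line_to([*p,h+fl+.013],vel=.15); a=fz()
    robot.line_to([*p,h+fl+.003],vel=.04); b=fz(); print("dF",(b-a).round(2))
    if (b-a)[2]>.8: print("ON RIM?"); return
    robot.line_to([*p,h+fl-.002],vel=.04); print("dF",(fz()-a).round(2)); st("low")
    robot.set_gripper(.030); robot.pause(.2)
    z=robot.observe()["tool_pos"][2]; robot.line_to([*p,z+.06],vel=.15); robot.line_to([*p,.24],vel=.3); st("done")
E
python3 - <<'E'
from a import *
block(0,0,0)
for n in("top","scene"): cv2.imwrite(f"pics/{n}2.png",robot.grab_frame(n))
E
```

```text
grip 0 t12.8 tcp [0.626  0.0938 0.0962] w0.0102 gf60.4 F [-0.71 -1.02  3.88]
over t14.7 tcp [0.5514 0.258  0.2385] w0.0107 gf59.8 F [ 0.62 -0.28 -1.76]
dF [0.29 0.26 0.38]
dF [0.03 0.18 0.39]
low t16.9 tcp [0.552  0.2581 0.1372] w0.0104 gf59.9 F [-0.51 -0.53 -1.66]
done t18.2 tcp [0.5525 0.2582 0.2407] w0.0297 gf0.0 F [ 0.21  0.26 -0.16]
```

```bash
python3 - <<'E'
import cv2,numpy as np
t=cv2.imread("pics/top2.png"); s=cv2.imread("pics/scene2.png")
P=np.hstack([cv2.resize(a,(400,400),interpolation=cv2.INTER_CUBIC) for a in(t[165:295,140:270],s[222:332,210:320])])
cv2.imwrite("pics/c2.png",P)
E
```

```text
(no output)
```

View pics/c2.png

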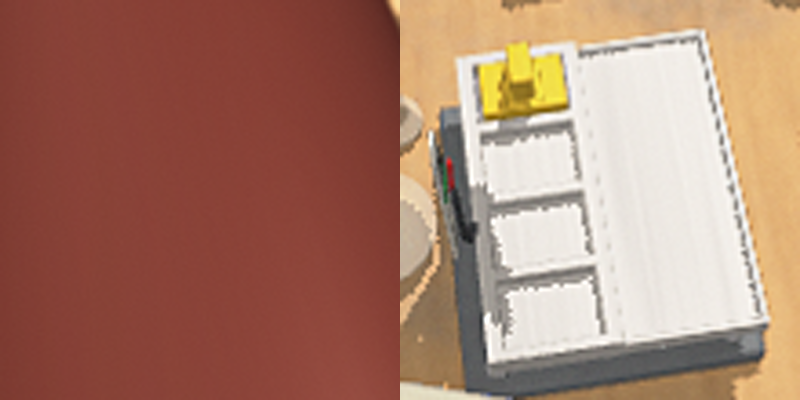

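The first block is seated flat in pocket 0, at (522,85) in the crop. I'll place the other three, stopping if anything looks wrong.

```bash
sed -i 's/,\.0955\],vel/,.0965],vel/; s/st("done")$/st("done"); return True/' a.py; python3 - <<'E'
from a import *
for k,(c,p) in enumerate(((1,1),(2,2),(3,3))):
    if not block(c,p,.0036*(k+1)): break
E
```

```text
grip 1 t20.8 tcp [0.6002 0.1268 0.0972] w0.0106 gf60.4 F [-0.1   0.08  3.25]
over t22.6 tcp [0.5287 0.2909 0.2384] w0.0104 gf59.8 F [ 0.67 -0.03 -1.04]
dF [0.33 0.28 0.03]
dF [-0.16  0.27  0.34]
low t24.8 tcp [0.5293 0.291  0.1346] w0.0104 gf60.0 F [-0.54 -0.03 -0.43]
done t26.2 tcp [0.5297 0.2912 0.2406] w0.0301 gf0.0 F [-0.61  1.01 -0.96]
grip 2 t28.9 tcp [0.5808 0.0609 0.0971] w0.0106 gf60.1 F [-0.94  0.27  3.23]
over t31.0 tcp [0.5036 0.328  0.2393] w0.0104 gf59.5 F [ 0.62  0.21 -1.33]
dF [0.72 0.11 0.09]
dF [-0.05 -0.25  0.64]
low t33.3 tcp [0.5033 0.329  0.131 ] w0.0103 gf59.6 F [ 0.13  0.03 -1.16]
done t34.7 tcp [0.5037 0.3291 0.2404] w0.0301 gf0.0 F [ 0.63 -0.25 -0.74]
grip 3 t37.4 tcp [0.5549 0.094  0.0971] w0.0108 gf60.3 F [-0.06  0.72  4.1 ]
over t39.6 tcp [0.4809 0.361  0.2393] w0.0102 gf59.7 F [ 0.36 -0.51 -1.17]
dF [-0.31 -0.16 -0.58]
dF [-0.51 -0.3   0.21]
low t41.8 tcp [0.4806 0.3619 0.1273] w0.0106 gf59.7 F [-0.08 -0.41 -0.15]
done t43.2 tcp [0.481  0.3621 0.2404] w0.0297 gf0.0 F [ 0.22 -0.31 -0.74]
```

```bash
cat > look.py <<'E'
import sys
from a import *
k=sys.argv[1]
if len(sys.argv)>2: above([.42,-.1],90)
t=robot.grab_frame("top"); s=robot.grab_frame("scene"); cv2.imwrite(f"pics/top{k}.png",t); cv2.imwrite(f"pics/scene{k}.png",s)
P=np.hstack([cv2.resize(a,(400,400),interpolation=cv2.INTER_CUBIC) for a in(t[165:295,140:270],s[222:332,210:320])])
cv2.imwrite(f"pics/c{k}.png",P)
g=cv2.inRange(cv2.cvtColor(t,cv2.COLOR_BGR2HSV),(0,0,60),(180,60,140))
n,l,a,ce=cv2.connectedComponentsWithStats(cv2.morphologyEx(g,cv2.MORPH_OPEN,np.ones((3,3))))
for i in range(1,n):
    w=ground("top",ce[i],.012)[0]
    if 300<a[i,4]<600 and .3<w[0]<.65 and -.15<w[1]<.45: print("ring",w.round(4),a[i,4])
for i,r in (("red",((0,130,60),(8,255,255))),("green",((45,60,20),(85,255,255)))):
    h=cv2.cvtColor(s,cv2.COLOR_BGR2HSV); m=cv2.inRange(h,*r)
    ys,xs=np.nonzero(m[240:300,205:235])
    if len(xs): print(i,"n",len(xs),"c",xs.mean()+205,ys.mean()+240,"rows",ys.min()+240,ys.max()+240)
st()
E
python3 look.py 3 away
```

```text
ring [0.4632 0.0845] 415
ring [0.3948 0.1796] 385
red n 10 c 224.2 272.9 rows 269 276
green n 11 c 221.9090909090909 272.0 rows 267 277
 t45.0 tcp [ 0.4203 -0.0994  0.2599] w0.0298 gf0.0 F [-0.26  0.25  0.64]
```

View pics/c3.png

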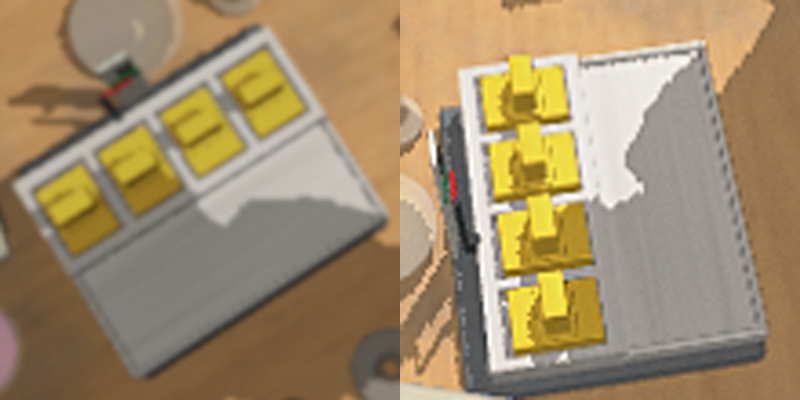

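All four blocks are seated flat in their pockets. Now the first ring, with a fresh look at the rings just before the grasp.

```bash
cat >> a.py <<'E'
def ring(r,yp,sunk):
    robot.set_gripper(.066); y=above(r,PY,.2)
    robot.line_to([*r,.10],vel=.2); hit=robot.line_to([*r,.066],vel=.03,guard=5); o=st(f"touch {hit}")
    z=o["tool_pos"][2]+.005; robot.line_to([*r,z],vel=.05)
    robot.set_gripper(0); o=st("grip"); zg=o["tool_pos"][2]
    robot.line_to([*r,.15],vel=.1); robot.line_to([*r,.22],vel=.3); p=PAN+rot(PY)@[-.065,yp]; fl=.051-sunk
    robot.move_pose([*p,.22],[180,0,y]); o=st("over")
    if not .044<o["gripper_width"]<.05: print("LOST"); return
    robot.line_to([*p,zg+fl+.015],vel=.15); a=fz()
    robot.line_to([*p,zg+fl+.003],vel=.04); print("dF",(fz()-a).round(2))
    robot.line_to([*p,zg+fl-.002],vel=.04); print("dF",(fz()-a).round(2))
    robot.set_gripper(.054); robot.pause(.2)
    z=robot.observe()["tool_pos"][2]; robot.line_to([*p,z+.05],vel=.1); robot.line_to([*p,.24],vel=.3); st("done"); return True
E
python3 - <<'E' && python3 look.py 4 away
from a import *
ring([.4633,.0845],-.033,.0144)
E
```

```text
touch True t48.8 tcp [0.4631 0.0845 0.066 ] w0.0662 gf2.7 F [-1.19 -0.12  4.78]
grip t49.4 tcp [0.4634 0.0845 0.0715] w0.0448 gf60.8 F [-2.38 -0.28  6.26]
over t51.4 tcp [0.4805 0.2462 0.2182] w0.0446 gf61.5 F [ 0.46  0.53 -1.63]
dF [-0.26 -0.07  0.35]
dF [-0.46  0.06  0.61]
done t55.2 tcp [0.4817 0.2461 0.2404] w0.0538 gf0.0 F [-0.77  0.65 -0.85]
ring [0.3965 0.1797] 358
red n 12 c 224.41666666666666 274.0 rows 270 277
green n 11 c 221.9090909090909 272.0 rows 267 277
 t56.7 tcp [ 0.4201 -0.0993  0.2596] w0.0540 gf0.0 F [-0.29  0.14  0.29]
```

```bash
python3 -c "
import cv2;s=cv2.imread('pics/scene4.png');t=cv2.imread('pics/top4.png');import numpy as np
P=np.hstack([cv2.resize(a,None,fx=f,fy=f,interpolation=cv2.INTER_CUBIC) for a,f in((s[235:295,195:255],6),(t[165:301,140:276],360/136))]);cv2.imwrite('pics/p4.png',P)"
```

```text
(no output)
```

View pics/p4.png

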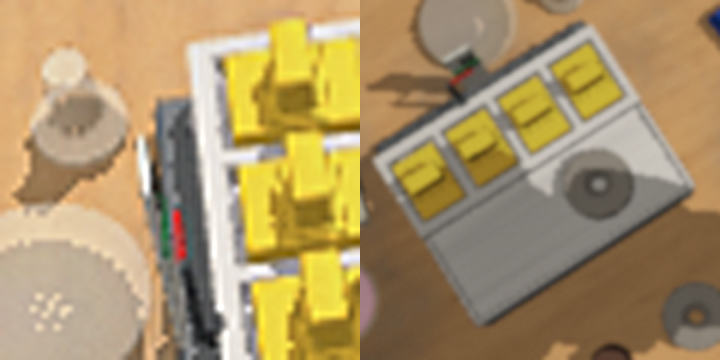

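The ring lies flat in the trough at (595,183). I'll work out how far the pan has sunk by tracking the red pointer between the empty, block-loaded and ring-loaded pictures.

```bash
python3 - <<'E'
from a import *
pos=PAN+rot(PY)@[.040,0]
for n,(x0,x1,y0,y1) in(("scene",(214,234,248,296)),("top",(165,195,170,205))):
    j=np.diff(proj(n,[[*pos,.07],[*pos,.06]]),axis=0)[0]/10; print(n,"px per mm down",j)
    ref=None
    for k in(0,1,2,3,4):
        if n=="top" and k==2: continue
        im=cv2.imread(f"pics/{n}{k}.png").astype(float)[y0:y1,x0:x1]
        for nm,w in(("red",im[...,2]-np.maximum(im[...,1],im[...,0])-40),("green",im[...,1]-np.maximum(im[...,2],im[...,0])-12)):
            w=np.clip(w,0,80); 
            if w.sum()<1: continue
            Y,X=np.mgrid[y0:y1,x0:x1]; c=np.array([(w*X).sum(),(w*Y).sum()])/w.sum()
            if nm=="red":
                if ref is None: ref=c
                print(k,nm,c.round(2),"w",w.sum(),"sink mm",round(float((c-ref)@j/(j@j)),1))
            else: print(k,nm,c.round(2),w.sum())
E
```

```text
scene px per mm down [0.06326363 0.2756402 ]
0 red [220.09 264.17] w 1805.0 sink mm 0.0
0 green [221.97 272.63] 259.0
1 red [220.01 263.89] w 1924.0 sink mm -1.0
1 green [221.97 272.61] 270.0
2 red [219.78 264.92] w 1784.0 sink mm 2.3
2 green [221.97 272.12] 276.0
3 red [220.28 266.66] w 2103.0 sink mm 8.7
3 green [221.98 272.57] 279.0
4 red [220.66 267.59] w 2228.0 sink mm 12.2
4 green [221.98 272.57] 273.0
top px per mm down [0.09572882 0.1154219 ]
0 red [175.46 191.63] w 426.0 sink mm 0.0
0 green [182.78 187.57] 23.0
1 red [175.53 191.49] w 542.0 sink mm -0.4
1 green [182.79 187.61] 33.0
3 red [176.92 193.51] w 451.0 sink mm 15.9
3 green [182.08 187.83] 48.0
4 red [177.59 193.71] w 544.0 sink mm 19.8
4 green [180.81 188.7 ] 88.0
```

```bash
python3 - <<'E'
from a import *
pos=PAN+rot(PY)@[.040,0]; n="scene"
j=np.diff(proj(n,[[*pos,.07],[*pos,.06]]),axis=0)[0]/10; ref=None
for k in(1,0,2,3,4):
    im=cv2.imread(f"pics/{n}{k}.png").astype(float)[250:296,214:234]; w=np.clip(im[...,2]-2*np.maximum(im[...,1],im[...,0]),0,80)
    Y,X=np.mgrid[250:296,214:234]; c=np.array([(w*X).sum(),(w*Y).sum()])/w.sum(); ref=c if ref is None else ref
    print(k,c.round(2),w.sum(),round(float((c-ref)@j/(j@j)),1))
E
```

```text
1 [223.13 268.72] 709.0 0.0
0 [223.16 268.82] 729.0 0.3
2 [223.29 269.34] 577.0 2.3
3 [224.07 272.53] 665.0 13.8
4 [224.39 273.77] 728.0 18.4
```

Both views put the pan at about 18.4–20 mm, inside the 17–23 mm band. A second ring would take it to the edge or past it, so one is enough. I'll move the arm clear and take a final look.

```bash
python3 - <<'E'
from a import *
robot.goto_joints([63.73,5.964,5.575,89.605,0,77.527])
E
python3 look.py 5; python3 -c "
import cv2,numpy as np
s=cv2.imread('pics/scene5.png')[150:330,200:380];t=cv2.imread('pics/top5.png')[135:325,140:390]
cv2.imwrite('pics/f5.png',np.hstack([cv2.resize(s,(340,340),interpolation=2),cv2.resize(t,(447,340),interpolation=2)]))"
```

```text
ring [ 0.5083 -0.0061] 428
ring [0.3935 0.1789] 433
red n 12 c 224.41666666666666 274.0 rows 270 277
green n 11 c 221.9090909090909 272.0 rows 267 277
 t59.4 tcp [0.1439 0.5825 0.304 ] w0.0541 gf0.0 F [-0.09  0.37 -0.34]
```

View pics/f5.png

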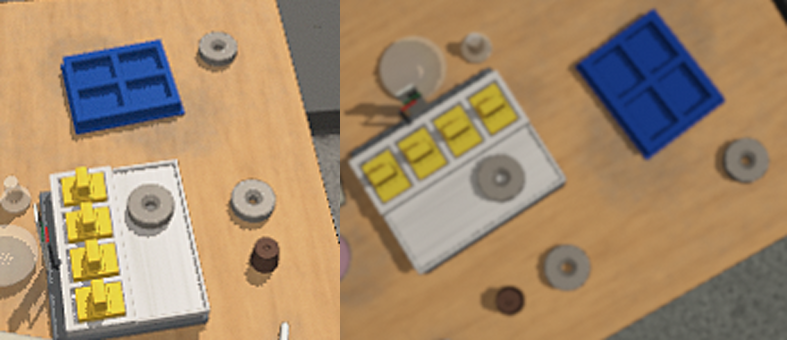

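The final pictures show four blocks seated, one ring flat in the trough, two rings flat on the desk, the bung standing and the mould empty.

```bash
python3 -c "
from plant import robot
print(robot.job_done())"
```

```text
the job is handed in; nothing more can be done
None
```

I handed the job in: the bung stands on the desk, all four blocks are seated in their own pockets, and one ring in the trough puts the pan at about 18–20 mm by the pictures (green band 17–23); the other two rings lie flat on the desk and the stopper was left alone.

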